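# Move a charged battery pack from the charging dock to the test cradle

## Robot

A 7-joint arm with a two-finger parallel gripper is mounted at the origin on a cart in front of the work surface, level with it; the furniture and walls round the work are solid. World frame = base frame: x ahead of the robot, y to its left, z up, the work surface at z = 0. Lengths are in m, angles in rad, forces in N, time in s.
With the tool pointing down it reaches from about 0.425 to 0.925 m from the base axis. Payload 6.8 kg.
Tool frame: the origin (TCP) lies at the very end of the fingers, on their centre line; the grasp point (between the pads) lies behind it (grasp_offset is the z of the grasp point in the tool frame, in m); z points along the fingers, y is the line along which they close (so a half turn about z gives the same grasp; the last joint's range is limited). The gripper opens to 85 mm and grips with 20 to 120 N. Pads are 22 mm wide; open, the fingers measure 114 mm over their backs; the gripper's body (76 mm by 85 mm) begins 54 mm behind the grasp point. The pads swing forward as they close: fully open they stand 13 mm farther back than shut.
Start: joints at [1.234, 0.477, 0.022, 1.555, -0.011, 1.109, -0.083], TCP at [0.153, -0.657, 0.231] pointing down, gripper open.
Joint ranges: [-2.96, 2.96], [-0.34, 2.1], [-1.41, 1.46], [0.24, 2.44], [-1.37, 4.51], [0.17, 1.92], [-2.96, 2.96]. Speed limits (rad/s): [2.39, 2.39, 3.14, 3.14, 3.14, 3.14, 3.14].

## Interface

Orientations are given as a rotation vector (axis times angle).
In Python, from plant import get_obs, get_image, camera_info, close_job, spot_in, grasp_offset gives the robot as it stands.
- The arm moves only by the shell command python3 -m creep 'ROWS' [FORCE]. ROWS is JSON, a list of rows, each a list of 7 numbers: the opening, from 0 (shut) to 1 (fully open), then the shift along the world's x, y, z scaled (see below), then the turn, a rotation vector about the world's x, y, z scaled (see below). A call has 1 to 20 rows; each row is the pose to reach, as a shift and turn from the pose commanded when the call began; what a row does not reach only later rows make up. The controller multiplies each number of a shift by 0.8 m and each number of a turn by 2 rad. A row lasts 1/10 s, in which the tool goes at most 50 mm and 8.59 degrees, less where a joint would pass 70% of its speed; a pose out of reach is approached as far as the arm can. A call with a number of a shift or a turn outside -1 to 1 is refused whole. A call with a gripper value outside its range is refused whole. The fingers move at their own pace and stop on an object; FORCE is the grip in N (left out, the last holds). Time passes only in rows, so rows that repeat a pose let the fingers close. It gives the time, the measured TCP pose, the force, the opening and the grip force at its end, in the units of the state.
- get_obs(): the state, without advancing time (a new reading comes with each control period).
- get_image(name): name is "scene" or "top" or "wrist"; returns the picture (400x640x3 uint8, red, green, blue); there is no depth.
- camera_info(name): a dict with "mtx" (3x3 intrinsics, pixels), "pose" (4x4, takes a point from camera to world coordinates). Camera axes: x right, y down, z forward; pixel columns grow to the right and rows downward; lengths in m; the calibration is good to about 2 mm. A picture is of the moment at which its call begins: read the wrist's pose just before it. camera_info takes no time and is no camera call; for the wrist camera it gives the pose at the moment of the call.
- close_job(): hands the job in; it is judged then, once.
Trained networks look in the newest picture that a camera, given by its name, has taken for a name from the list of things; names that differ only in an ending like _2 or _b are one class to them, and where a whole thing is asked for, a point or a joint stands for the part that bears it (a point fixed in the world has none). Each returns a list of dicts, best first, with "confidence" (0 to 1); they miss things now and then, are a little off and sometimes report something else, mostly with a low value. They report only what shows in the picture. A call takes as long as a camera call.
- spot_in(camera, label): "position" ([column, row] in pixels, amid what is visible of it).
The state is a dict: "t": time; "joint_pos": joint angles; "qd": joint speeds; "effort": joint torques, N m; "eef_pos": TCP position; "eef_rot": TCP orientation; "ft_force": force on the tool from outside, world axes, zero at the start; "torque": the same for the moment, N m; "finger_gap": opening from 0.0 (shut) to 1.0 (fully open); "grasp_force": force on a finger pad.
Only numpy, scipy, OpenCV 4.12 (cv2) and the standard library are available. Lean on these libraries where they do the work, as an engineer would, in place of code of your own. Each camera call takes 0.05 s, during which the arm holds its last target. There are 200 camera calls.

## Task

Switch the charging dock off at its red rocker, then draw the battery pack out of the dock past its spring catch. Set it, without dropping it, flat and fully home in the pocket of the test cradle, terminals towards the cell tester, and then close the blue contact bridge down over it. Do not tip the pack over and leave the other things on the bench where they are.

Things in the scene. Friction and masses are not known exactly. Their poses are not given: they have to be found in the camera images.
- pack: Battery pack, black, 0.3 kg, 60 mm long (x, gripped front to back) and 84 mm wide (y). Origin: centre of its underside; +x to its terminal end, z up. The lowest 9 mm is a flange 84 mm wide, x = -30 to +22 mm, with a notch in each side at x = +8; above it a body 72 mm wide, same length, flat top z = 24 mm. At x = +22 to +30 a grey terminal tongue, 50 mm wide, 20 mm high.
- pack_ridge (a point): Top middle of the yellow grip ridge that stands across the pack's top (to hook or pinch): 52 mm long along the pack's y, 8 mm thick (x = -22 to -14 mm), 14 mm above the pack's flat top.
- pack_terminals (a point): Centre of the pack's terminal end: x = +30, z = 10 mm in the pack's frame.
- charger_dock: Charging dock, fixed: grey housing (x = 31 to 87 mm, 46 mm high) behind a black bed (110 mm wide, top z = 8 mm, front edge x = -75 mm). Origin under the centre of a fully plugged-in pack, on the dock's underside, 6 mm above the bench; x points from the open front to the housing. The pack lies on the bed, terminals to +x, and is drawn out straight towards -x.
- rail_mouth (a point): Front of the dock's guide rails, on the bed at mid-width (dock x = -4 mm). Rails run to x = +32, 43 to 55 mm either side; their lips (top z = 24 mm) hold the pack's flange down: it can be lifted only after sliding out 28 mm or more (45 mm leaves room for a finger behind it). Sprung pins in the rails snap into the pack's notches: about 15 N to pull free, over in the first 8 mm.
- charger_switch (a joint): Red rocker switch on top of the dock's housing: 0 = on (its half towards the open front stands up), 0.4 rad = off (that half pressed down level). Stays where it is left; takes about 5 N.
- switch_near_end (a point): Top of the rocker's raised end, to be pressed for off: it goes down about 7 mm, to 51 mm in the dock's frame. The rocker is 24 mm wide (dock's y), each half 20 mm long; the axle lies 15 mm farther to the dock's +x.
- test_cradle: Test cradle, fixed: steel plate (112 mm wide) with a light grey pocket for the pack, behind it a blue hinged contact bridge, at the back a black cell tester with green display (88 mm wide, top z = 86 mm, front face x = 125 mm). Origin under the pocket's centre, on the plate's underside, 6 mm above the bench (heights from there); x points to the tester.
- pocket (a point): Centre of the pocket's floor (z = 10 mm), axes as the cradle: a seated pack's origin, heading and +x match it. The pocket is 9 mm deep (rim z = 19 mm, 3 mm sloped lead-in), with the outline of the pack's flange and tongue plus 2 mm play all round, tongue end to +x. Walls 10 mm thick.
- contact_bridge (a joint): Hinge of the contact bridge, axle along the cradle's y: 0 = closed, level, its pad just above the seated pack's top; 1.65 to 1.8 rad = open, leaning back past upright. Stiff: stays where it is left; takes about 2 N at its grip.
- bridge_hinge (a point): Middle of the bridge's axle: cradle x = 70 mm, z = 39.5 mm. Does not move.
- bridge_grip (a point): Middle of the back face (top face when closed) of the bridge's cross grip, a bar 56 mm long (cradle's y), 10 mm thick, 62 mm from the axle; moves with the bridge, which ends 67 mm from the axle.
- cell_block: shrink-wrapped block of round cells, cream, 50x85x52 mm; leave it alone; origin: centre of its underside.
- tweezers: black tweezers, 13x130x9 mm; leave it alone; origin: centre of its underside.

How it is judged:
By the outcome, as a careful person would: the job done as asked, in the order asked, and still so for the second after the job is handed in, with the robot touching nothing.
It also fails if it takes over 48 s, if anything falls off the work surface, if the arm or the gripper's body presses on something with over 40 N, if the wrist force passes 120 N, or if a joint passes its speed limit or range.

## Working session

There is one attempt and no reset: what is moved stays moved. The work goes in short steps, Python scripts to look and compute and a shell command to move; the robot and the scene stay as the last step left them, time stands still between calls to the robot, and variables do not carry over. Pictures are saved under pics/ and viewed, at most 10 in all, crops included, and the job is handed in when it is done.

```bash
ls; mkdir -p pics; python3 - <<'E'
from plant import *
import cv2,numpy as np
o=get_obs();print({k:np.round(v,3) for k,v in o.items()},grasp_offset)
for n in("scene","top"):
    im=get_image(n);cv2.imwrite(f"pics/{n}0.png",im[:,:,::-1]);c=camera_info(n);print(n,np.round(c["mtx"],1).tolist(),np.round(c["pose"],3).tolist())
    for l in "pack pack_ridge pack_terminals charger_dock rail_mouth charger_switch switch_near_end test_cradle pocket contact_bridge bridge_hinge bridge_grip cell_block tweezers".split():
        print(l,[(np.round(d["position"]).tolist(),round(d["confidence"],2)) for d in spot_in(n,l)[:2]])
E
```

```text
pics
{'t': np.float64(0.0), 'joint_pos': array([ 1.234,  0.478,  0.022,  1.556, -0.011,  1.109, -0.083]), 'qd': array([-0.001,  0.001,  0.002, -0.001, -0.002,  0.   ,  0.001]), 'effort': array([-1.0000e-03, -5.9644e+01,  1.6070e+00, -2.8120e+01,  1.2000e-02,
        9.0000e-03, -0.0000e+00]), 'eef_pos': array([ 0.153, -0.657,  0.23 ]), 'eef_rot': array([-3.119e+00, -3.580e-01,  1.000e-03]), 'ft_force': array([-0.406, -0.335, -0.006]), 'torque': array([-0.046, -0.006, -0.043]), 'grasp_force': np.float64(0.0), 'finger_gap': np.float64(1.001)} -0.0187
scene [[438.0, 0.0, 319.4], [0.0, 438.0, 204.0], [0.0, 0.0, 1.0]] [[-0.453, -0.379, 0.807, -0.235], [-0.891, 0.18, -0.416, 0.649], [0.012, -0.908, -0.42, 0.472], [0.0, 0.0, 0.0, 1.0]]
pack [([330.0, 228.0], 0.78)]
pack_ridge [([326.0, 224.0], 0.8), ([305.0, 208.0], 0.17)]
pack_terminals [([329.0, 229.0], 0.69), ([233.0, 223.0], 0.52)]
charger_dock [([308.0, 235.0], 0.83), ([414.0, 222.0], 0.62)]
rail_mouth [([309.0, 231.0], 0.74)]
charger_switch [([305.0, 207.0], 0.44)]
switch_near_end [([300.0, 207.0], 0.61)]
test_cradle [([230.0, 251.0],
[... 339 characters left out ...]
-0.01, -0.985, 0.174, 0.345], [-1.0, 0.005, -0.025, 0.245], [0.024, -0.174, -0.984, 1.172], [0.0, 0.0, 0.0, 1.0]]
pack [([302.0, 222.0], 0.84)]
pack_ridge [([304.0, 220.0], 0.75)]
pack_terminals [([300.0, 222.0], 0.97), ([286.0, 203.0], 0.74)]
charger_dock [([294.0, 210.0], 0.66), ([217.0, 216.0], 0.46)]
rail_mouth [([295.0, 215.0], 0.56)]
charger_switch [([286.0, 201.0], 0.58)]
switch_near_end [([289.0, 200.0], 0.6)]
test_cradle [([216.0, 226.0], 0.93)]
pocket [([219.0, 223.0], 0.94)]
contact_bridge [([213.0, 215.0], 0.81), ([293.0, 214.0], 0.47)]
bridge_hinge [([212.0, 214.0], 0.69)]
bridge_grip [([383.0, 238.0], 0.23)]
cell_block [([217.0, 216.0], 0.73), ([403.0, 172.0], 0.6)]
tweezers []
```

```bash
python3 - <<'E'
import cv2,numpy as np
a=cv2.imread("pics/top0.png")[140:280,150:450];b=cv2.imread("pics/scene0.png")[140:290,170:470]
# each x2.6
r=lambda i:cv2.resize(i,None,fx=2,fy=2,interpolation=cv2.INTER_CUBIC)
cv2.imwrite("pics/both.png",np.vstack([r(a),r(b)]))
E
```

```text
(no output)
```

View pics/both.png

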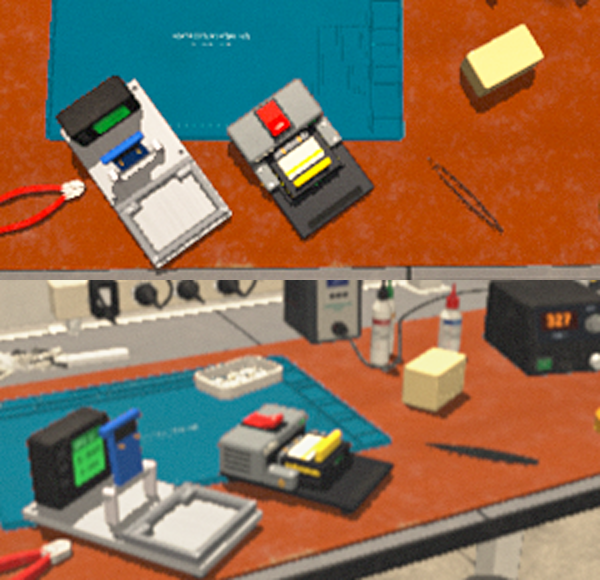

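```bash
cat > h.py <<'E'
import numpy as np,cv2
from scipy.spatial.transform import Rotation as R
from scipy.optimize import least_squares
from plant import *
def ray(c,p,z):
    d=c["pose"][:3,:3]@np.linalg.inv(c["mtx"])@[p[0],p[1],1];o=c["pose"][:3,3];return o+d*(z-o[2])/d[2]
def proj(c,P):
    P=np.atleast_2d(P);q=(P-c["pose"][:3,3])@c["pose"][:3,:3];q=q@np.array(c["mtx"]).T;return q[:,:2]/q[:,2:]
def body(v,P,z0=.006):
    P=np.atleast_2d(P);c,s=np.cos(v[2]),np.sin(v[2]);return np.c_[v[0]+c*P[:,0]-s*P[:,1],v[1]+s*P[:,0]+c*P[:,1],P[:,2]+z0]
def fit(obs,v0,z0=.006):  # obs: list of (cam, local pts m, px)
    f=lambda v:np.concatenate([(proj(c,body(v,P,z0))-px).ravel() for c,P,px in obs])
    r=least_squares(f,v0);return r.x,r.fun.reshape(-1,2)
E
python3 - <<'E'
from h import *
c=camera_info("top")
for n,p,z in[("pack",(302,222),.04),("cradle pocket",(239,248),.016),("tester",(200,195),.09),("switch",(286,200),.06),("cell",(403,172),.05),("tw",(383,238),.01),("bedfront mid",(318,244),.014)]: print(n,ray(c,p,z).round(3))
o=get_obs();w=camera_info("wrist");Rt=R.from_rotvec(o["eef_rot"]).as_matrix()
print("cam in tool",(Rt.T@(w["pose"][:3,3]-o["eef_pos"])).round(3),(Rt.T@w["pose"][:3,:3]).round(3).tolist(),w["mtx"].tolist(),Rt.round(3).tolist())
E
```

```text
pack [0.503 0.248 0.04 ]
cradle pocket [0.443 0.402 0.016]
tester [0.561 0.485 0.09 ]
switch [0.553 0.286 0.06 ]
cell [ 0.624 -0.     0.05 ]
tw [0.466 0.048 0.01 ]
bedfront mid [0.452 0.209 0.014]
cam in tool [ 0.067  0.002 -0.142] [[0.001, -0.963, -0.268], [1.0, 0.001, 0.001], [-0.001, -0.268, 0.963]] [[294.46447334054125, 0.0, 315.64621279404975], [0.0, 294.46447334054125, 200.43390220830892], [0.0, 0.0, 1.0]] [[0.974, 0.227, 0.0], [0.227, -0.974, 0.0], [0.0, 0.0, -1.0]]
```

```bash
python3 -m creep '[[1,0.371,0.509,0.024,0,0,0.5],[1,0.371,0.509,0.024,0,0,0.5],[1,0.371,0.509,0.024,0,0,0.5],[1,0.371,0.509,0.024,0,0,0.5],[1,0.371,0.509,0.024,0,0,0.5],[1,0.371,0.509,0.024,0,0,0.5],[1,0.371,0.509,0.024,0,0,0.5],[1,0.371,0.509,0.024,0,0,0.5],[1,0.371,0.509,0.024,0,0,0.5],[1,0.371,0.509,0.024,0,0,0.5],[1,0.371,0.509,0.024,0,0,0.5]]' && python3 -m creep '[[0.3,0.113,0.588,-0.038,0,0,0.497],[0.3,0.113,0.588,-0.038,0,0,0.497],[0.3,0.113,0.588,-0.038,0,0,0.497],[0.3,0.113,0.588,-0.038,0,0,0.497],[0.3,0.113,0.588,-0.038,0,0,0.497],[0.3,0.113,0.588,-0.038,0,0,0.497],[0.3,0.113,0.588,-0.038,0,0,0.497],[0.3,0.113,0.588,-0.038,0,0,0.497],[0.3,0.113,0.588,-0.038,0,0,0.497],[0.3,0.113,0.588,-0.038,0,0,0.497],[0.3,0.113,0.588,-0.038,0,0,0.497],[0.3,0.113,0.588,-0.038,0,0,0.497]]'
python3 - <<'E'
from h import *
import json
o=get_obs();c=camera_info("wrist");im=get_image("wrist");cv2.imwrite("pics/w1.png",im[:,:,::-1]);np.savez("w1.npz",mtx=c["mtx"],pose=c["pose"])
Rt=R.from_rotvec(o["eef_rot"]).as_matrix();print(o["t"],o["eef_pos"].round(3),np.degrees(np.arctan2(Rt[1,0],Rt[0,0])),Rt[2].round(3),o["joint_pos"].round(2))
cv2.imwrite("pics/w1v.png",cv2.resize(im[:,:,::-1],(800,500)))
E
```

```text
t: 2.6
eef_pos: [0.4542, -0.2436, 0.2515]
eef_rot: [2.557, 1.824, 0.006]
ft_force: [0.1, 0.1, -0.2]
finger_gap: 1.001
grasp_force: 0.0
t: 3.8
eef_pos: [0.5403, 0.2201, 0.2198]
eef_rot: [-1.392, -2.816, 0.001]
ft_force: [0.7, -0.2, -0.3]
finger_gap: 0.302
grasp_force: 0.0
3.8 [0.54 0.22 0.22] 127.41204722440865 [-0.    -0.001 -1.   ] [ 0.08  0.44 -0.75  1.75  0.33  1.08 -0.13]
```

View pics/w1v.png

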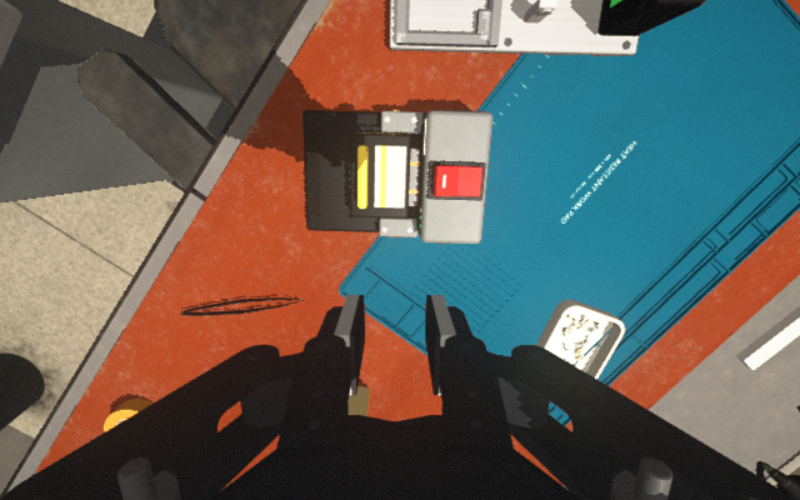

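```bash
python3 - <<'E'
import cv2
a=cv2.imread("pics/w1.png")[80:205,235:405];cv2.imwrite("pics/w1c.png",cv2.resize(a,None,fx=4.6,fy=4.6,interpolation=cv2.INTER_CUBIC))
E
```

```text
(no output)
```

View pics/w1c.png

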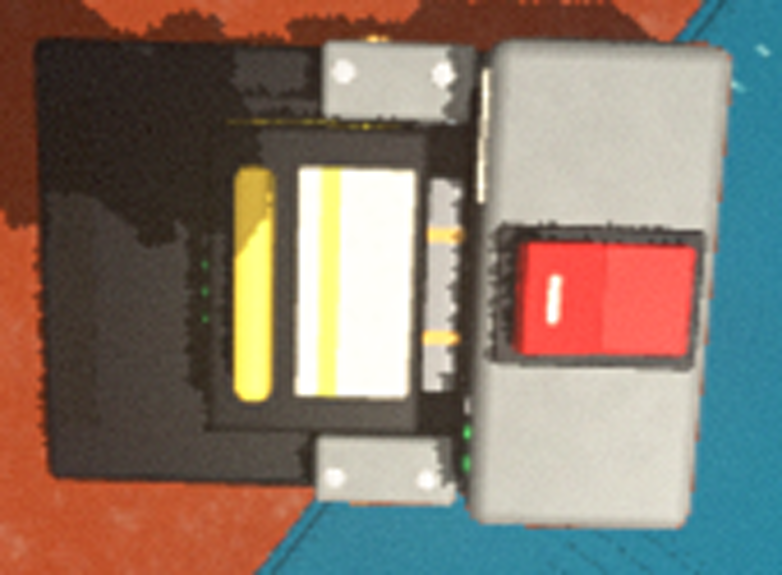

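```bash
python3 - <<'E'
from h import *
c=dict(np.load("w1.npz"));q=lambda *p:np.array(p)/4.6+[235,80]-.4
m=1e-3
P=np.array([[-75,55,8],[-75,-55,8],[-4,55,24],[-4,43,24],[-4,-43,24],[-4,-55,24],[-18,26,46],[-18,-26,46]])*m
px=q((37,40),(53,478),(323,42),(323,117),(317,436),(317,500),(253,167),(252,402))
v,r=fit([(c,P,px)],[.51,.26,.65]);print(v.round(4),np.degrees(v[2]),r.round(1).tolist())
w=camera_info("top");print("top ridge/switch",proj(w,body(v,np.array([[-18,0,46],[50,0,58]])*m)).round(1))
w=camera_info("scene");print("scene",proj(w,body(v,np.array([[-18,0,46],[50,0,58]])*m)).round(1))
for p in((517,299),(603,299),(690,299)):
  X=ray(c,q(p)[0],.006+.055);d=X[:2]-v[:2];a=v[2];print("rocker local",d@[np.cos(a),np.sin(a)],d@[-np.sin(a),np.cos(a)])
print("ridge",body(v,np.array([[-18,0,32]])*m))
E
```

```text
[0.5067 0.2475 0.6248] 35.798907635034574 [[-1.0, -0.7], [-0.9, 1.1], [0.5, -0.6], [0.2, -5.0], [0.1, 4.8], [-0.1, 1.1], [0.5, 0.2], [0.5, 0.2]]
top ridge/switch [[306.7 225.7]
 [289.9 202.2]]
scene [[335.  218.5]
 [307.1 206.8]]
rocker local 0.04014388123995255 3.053540840093557e-05
rocker local 0.05894630261360009 0.0005770987384149036
rocker local 0.0779642269390618 0.001129926474944918
ridge [[0.49207671 0.23696534 0.038     ]]
```

```bash
python3 -m creep '[[0,0,0.065,-0.1,0,0,-0.014],[0,0,0.065,-0.15,0,0,-0.014],[0,0,0.065,-0.175,0,0,-0.014],[0,0,0.065,-0.185,0,0,-0.014],[0,0,0.065,-0.19,0,0,-0.014],[0,0,0.065,-0.195,0,0,-0.014],[0,0,0.065,-0.2,0,0,-0.014],[0,0,0.065,-0.204,0,0,-0.014],[0,0,0.065,-0.204,0,0,-0.014]]' 40
```

```text
t: 4.75
eef_pos: [0.5415, 0.2715, 0.0584]
eef_rot: [1.433, 2.793, 0.001]
ft_force: [-1.0, -1.2, 3.7]
finger_gap: -0.002
grasp_force: 1.5
```

```bash
python3 -m creep '[[0,0,0,-0.002,0,0,0],[0,0,0,-0.004,0,0,0],[0,0,0,-0.004,0,0,0]]'; python3 -m creep '[[0,0,0,-0.003,0,0,0],[0,0,0,-0.006,0,0,0],[0,0,0,-0.006,0,0,0]]'
```

```text
t: 5.05
eef_pos: [0.5415, 0.2717, 0.0567]
eef_rot: [1.432, 2.793, 0.0]
ft_force: [-5.5, -7.9, 23.1]
finger_gap: -0.004
grasp_force: 11.5
t: 5.35
eef_pos: [0.5418, 0.2719, 0.0561]
eef_rot: [1.431, 2.79, -0.002]
ft_force: [-15.8, -14.7, 58.9]
finger_gap: 0.002
grasp_force: 29.6
```

```bash
python3 -m creep '[[0,0,0,0.06,0,0,0],[0.3,0.048,-0.071,0.19,0,0,0],[0.3,0.048,-0.071,0.19,0,0,0],[0.3,0.048,-0.071,0.19,0,0,0],[0.3,0.048,-0.071,0.19,0,0,0],[0.3,0.048,-0.071,0.19,0,0,0]]'
cat >> h.py <<'E'
def snap(n,box,f,cam="wrist"):
    o=get_obs();c=camera_info(cam);im=get_image(cam)[:,:,::-1];cv2.imwrite(f"pics/{n}.png",im);np.savez(n+".npz",mtx=c["mtx"],pose=c["pose"])
    x0,y0,x1,y1=box;cv2.imwrite(f"pics/{n}c.png",cv2.resize(im[y0:y1,x0:x1],None,fx=f,fy=f,interpolation=cv2.INTER_CUBIC));return o
E
python3 - <<'E'
from h import *
o=snap("w2",(200,60,460,220),1);print(o["t"],o["eef_pos"].round(4),R.from_rotvec(o["eef_rot"]).as_matrix()[:2,0],o["ft_force"].round(1))
E
python3 -m creep '[[0.3,-0.075,0.219,0.0625,0,0,0],[0.3,-0.075,0.219,0.0625,0,0,0],[0.3,-0.075,0.219,0.0625,0,0,0],[0.3,-0.075,0.219,0.0625,0,0,0],[0.3,-0.075,0.219,0.0625,0,0,0],[0.3,-0.075,0.219,0.0625,0,0,0]]'
python3 - <<'E'
from h import *
o=snap("w3",(200,0,500,200),2.6);print(o["t"],o["eef_pos"].round(4))
a=cv2.imread("pics/w2c.png");b=cv2.imread("pics/w3.png");b=cv2.resize(b,(640,400))[:230];a=cv2.resize(a,None,fx=2,fy=2)
b=np.pad(b,((0,0),(0,0),(0,0)));a=np.pad(a,((0,0),(0,120),(0,0)))
cv2.imwrite("pics/w23.png",np.vstack([a,b]))
E
```

```text
t: 5.95
eef_pos: [0.5787, 0.2155, 0.2011]
eef_rot: [1.433, 2.795, 0.002]
ft_force: [-0.4, 0.6, -0.6]
finger_gap: 0.299
grasp_force: 0.0
5.95 [0.5787 0.2155 0.2011] [-0.58388345  0.81183749] [-0.4  0.6 -0.6]
t: 6.6
eef_pos: [0.5165, 0.3924, 0.2496]
eef_rot: [-1.425, -2.798, 0.002]
ft_force: [0.1, 0.5, -0.6]
finger_gap: 0.299
grasp_force: 0.0
6.6 [0.5165 0.3924 0.2496]
```

View pics/w23.png

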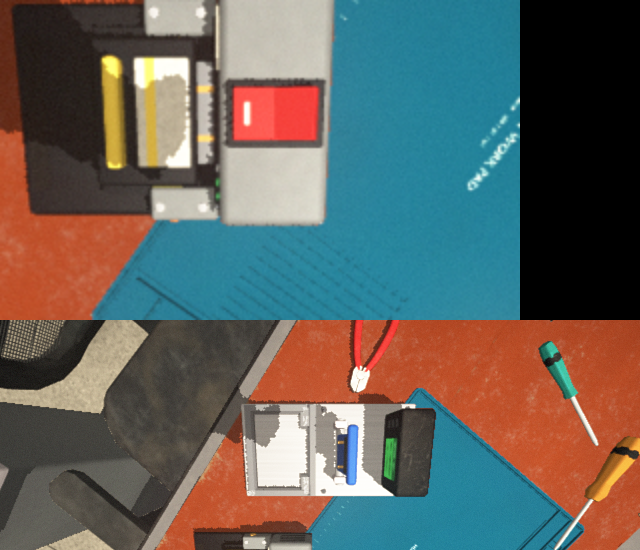

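```bash
python3 - <<'E'
import cv2
a=cv2.imread("pics/w3.png")[75:185,235:445];cv2.imwrite("pics/w3c.png",cv2.resize(a,None,fx=3.8,fy=3.8,interpolation=cv2.INTER_CUBIC))
E
```

```text
(no output)
```

View pics/w3c.png

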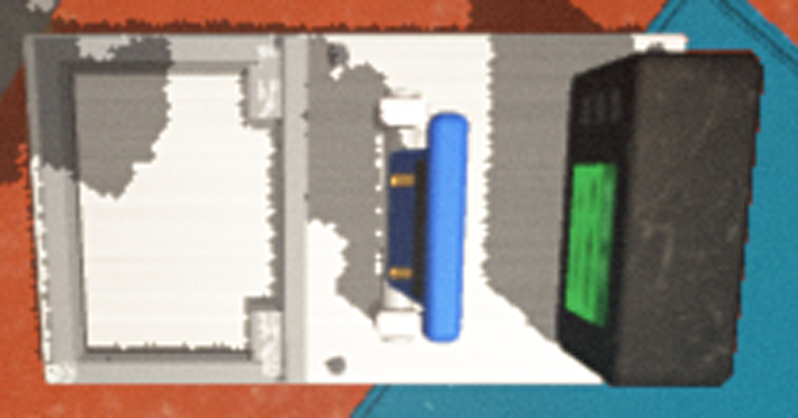

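```bash
python3 - <<'E'
from h import *
c=dict(np.load("w3.npz"));q=lambda *p:np.array(p)/3.8+[235,75]-.4
m=1e-3
P=np.array([[-32,44,10],[-32,-44,10],[-42,54,19],[-42,-54,19],[125,44,86],[125,-44,86],[42,54,19],[42,-54,19]])*m
px=q((77,72),(87,350),(29,38),(47,380),(637,55),(610,383),(306,38),(306,380))
v,r=fit([(c,P,px)],[.44,.4,.62]);print(v.round(4),np.degrees(v[2]),r.round(1).tolist())
i=[0,1,2,3,6,7];v2,r=fit([(c,P[i],px[i])],[.44,.4,.62]);print(v2.round(4),np.degrees(v2[2]),r.round(1).tolist())
# bridge angle
G=q((447,228))[0]
for a in np.arange(1.4,1.9,.1):
  # grip mid: 62 along, back face
  print(round(a,1),proj(c,body(v,[[.070+.062*np.cos(a)+.005*np.sin(a),0,.0395+.062*np.sin(a)]])).round(1),G)
E
```

```text
[0.4503 0.4078 0.6282] 35.99431574913857 [[-1.3, -0.0], [-0.2, -0.4], [0.7, -0.8], [1.5, 0.7], [-0.4, -1.8], [-0.1, 2.7], [-0.0, -0.7], [-0.1, 0.8]]
[0.4503 0.4076 0.6244] 35.777299795265264 [[-1.3, 0.0], [-0.4, -0.4], [0.8, -0.8], [1.2, 0.7], [0.0, -0.4], [-0.4, 1.1]]
1.4 [[360.6 135.2]] [352.23157895 134.6       ]
1.5 [[354.3 135.3]] [352.23157895 134.6       ]
1.6 [[347.7 135.3]] [352.23157895 134.6       ]
1.7 [[341.1 135.2]] [352.23157895 134.6       ]
1.8 [[334.5 135.2]] [352.23157895 134.6       ]
```

```bash
python3 - <<'E'
from h import *
c=dict(np.load("w2.npz"))
for p in((113,55),(114,111.5),(115,168)):print(ray(c,np.array(p)/2+[200,60]-.25,.052).round(4))
v=[.5067,.2475,.6248];m=1e-3
print("model ridge",body(v,np.array([[-18,26,46],[-18,0,46],[-18,-26,46],[-63,0,46]])*m).round(4))
g=body(v,np.array([[-18,0,34]])*m)[0];e=get_obs()["eef_pos"];print("eef",e,"delta",(g-e)/.8)
print("pull 45",-.045*np.array([np.cos(v[2]),np.sin(v[2])])/.8)
E
```

```text
[0.4782 0.2592 0.052 ]
[0.4921 0.2383 0.052 ]
[0.5068 0.2163 0.052 ]
model ridge [[0.4769 0.2581 0.052 ]
 [0.4921 0.237  0.052 ]
 [0.5073 0.2159 0.052 ]
 [0.4556 0.2106 0.052 ]]
eef [0.51773525 0.39048615 0.24922192] delta [-0.03204336 -0.19189372 -0.2615274 ]
pull 45 [-0.04562326 -0.0329026 ]
```

```bash
python3 -m creep '[[0.3,-0.032,-0.191,-0.1,0,0,0],[0.3,-0.032,-0.191,-0.1,0,0,0],[0.3,-0.032,-0.191,-0.1,0,0,0],[0.3,-0.032,-0.191,-0.2,0,0,0],[0.3,-0.032,-0.191,-0.2,0,0,0],[0.3,-0.032,-0.191,-0.2,0,0,0],[0.3,-0.032,-0.191,-0.2,0,0,0],[0.3,-0.032,-0.191,-0.2,0,0,0]]'; python3 - <<'E'
from h import *
o=get_obs();v=[.5067,.2475,.6248];g=np.array([.4921,.2377,.040]);print(o["eef_pos"],(g-o["eef_pos"])/.8);Rt=R.from_rotvec(o["eef_rot"]).as_matrix();print(np.degrees(np.arctan2(Rt[1,0],Rt[0,0])),Rt[2])
E
```

```text
t: 7.45
eef_pos: [0.4945, 0.2394, 0.093]
eef_rot: [1.431, 2.795, 0.005]
ft_force: [0.8, -0.3, 1.5]
finger_gap: 0.302
grasp_force: 0.0
[0.49446413 0.23938403 0.09298311] [-0.00295517 -0.00210504 -0.06622889]
125.76665366576631 [ 2.02692780e-04  3.56844703e-03 -9.99993613e-01]
```

```bash
python3 -m creep '[[0.3,-0.002,-0.0015,-0.04,0,0,0],[0.3,-0.002,-0.0015,-0.066,0,0,0],[0.3,-0.002,-0.0015,-0.066,0,0,0],[0,-0.002,-0.0015,-0.066,0,0,0],[0,-0.002,-0.0015,-0.066,0,0,0],[0,-0.002,-0.0015,-0.066,0,0,0],[0,-0.002,-0.0015,-0.066,0,0,0],[0,-0.002,-0.0015,-0.066,0,0,0]]' 60
```

```text
t: 8.25
eef_pos: [0.4926, 0.2379, 0.04]
eef_rot: [1.431, 2.795, 0.005]
ft_force: [-1.8, 0.5, 6.6]
finger_gap: 0.073
grasp_force: 61.1
```

```bash
python3 -m creep '[[0,-0.005,-0.0036,0,0,0,0],[0,-0.010,-0.0072,0,0,0,0],[0,-0.015,-0.0108,0,0,0,0],[0,-0.02,-0.0144,0,0,0,0],[0,-0.03,-0.0216,0,0,0,0],[0,-0.04,-0.0288,0,0,0,0],[0,-0.0487,-0.0351,0,0,0,0],[0,-0.0487,-0.0351,0,0,0,0],[0,-0.0487,-0.0351,0,0,0,0]]' 60; python3 - <<'E'
from h import *
o=snap("w4",(200,100,460,320),2);v=[.5067,.2475,.6248];d=o["eef_pos"]-[.4926,.2379,.04];print(d,np.hypot(*d[:2]),o["finger_gap"])
E
```

```text
t: 9.15
eef_pos: [0.4536, 0.2093, 0.04]
eef_rot: [1.431, 2.794, 0.004]
ft_force: [-1.1, 0.5, 13.0]
finger_gap: 0.074
grasp_force: 62.1
[-3.89750429e-02 -2.85685180e-02 -2.32896219e-05] 0.048324053983520014 0.0738169016152839
```

View pics/w4c.png

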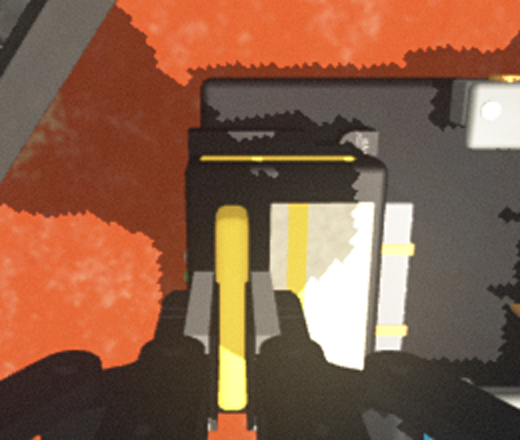

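```bash
python3 -m creep '[[0,0,0,0.03,0,0,0],[0,0,0,0.07,0,0,0],[0,0,0,0.1,0,0,0],[0,-0.0224,0.05,0.1,0,0,0],[0,-0.0224,0.1,0.1,0,0,0],[0,-0.0224,0.15,0.1,0,0,0],[0,-0.0224,0.2,0.1,0,0,0],[0,-0.0224,0.235,0.1,0,0,0],[0,-0.0224,0.235,0.1,0,0,0],[0,-0.0224,0.235,0.06,0,0,0],[0,-0.0224,0.235,0.034,0,0,0],[0,-0.0224,0.235,0.034,0,0,0],[0,-0.0224,0.235,0.034,0,0,0],[0,-0.0224,0.235,0.034,0,0,0]]' 60; python3 - <<'E'
from h import *
o=snap("w5",(200,110,420,290),3.3);print(o["eef_pos"],o["ft_force"],o["finger_gap"]);Rt=R.from_rotvec(o["eef_rot"]).as_matrix();print(np.degrees(np.arctan2(Rt[1,0],Rt[0,0])),Rt[2].round(4))
E
```

```text
t: 10.6
eef_pos: [0.4351, 0.3967, 0.0666]
eef_rot: [1.432, 2.795, 0.002]
ft_force: [0.4, -0.0, -2.1]
finger_gap: 0.07
grasp_force: 60.0
[0.4350989  0.39673221 0.06656944] [ 0.43943876 -0.0249391  -2.14368684] 0.07010629406234238
125.73467000770557 [ 1.0e-04  1.5e-03 -1.0e+00]
```

View pics/w5c.png

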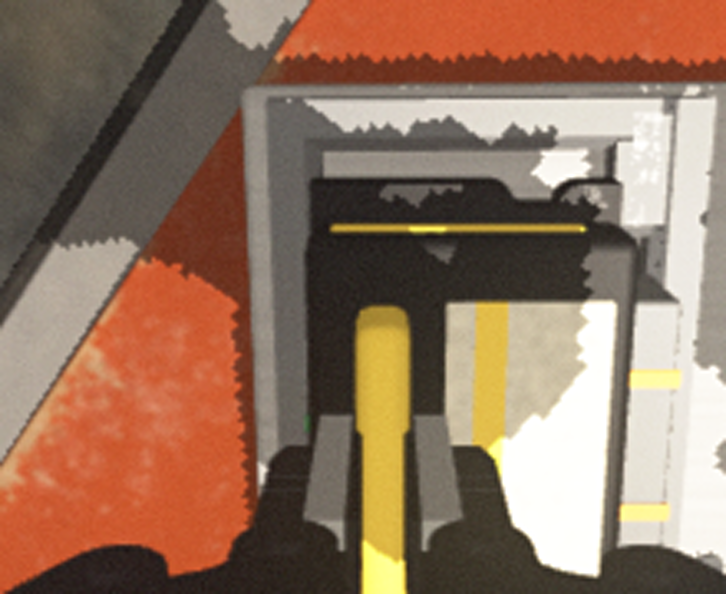

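```bash
python3 - <<'E'
from h import *
c=dict(np.load("w5.npz"));v=[.4503,.4077,.6255];m=1e-3
cr=lambda P,vv,z0=.006:((proj(c,body(vv,np.array(P)*m,z0))+.4-[200,110])*3.3).round(0).tolist()
print("rim outer, floor corner, rim inner(lead-in top), plate y56 z0/6",cr([[-42,54,19],[-32,44,10],[-32,44,16],[-35,47,19],[42,54,19],[24,44,10],[24,27,19],[-42,56,6]],v))
o=get_obs()["eef_pos"];g=.6255
pk=[o[0]+.018*np.cos(g),o[1]+.018*np.sin(g),g]
z=o[2]-.026
print("pack: body top corners, flange corner, ridge end, tongue",cr([[-30,36,24],[22,36,24],[-30,42,9],[-18,26,38],[30,25,20],[22,25,20]],pk,z))
E
```

```text
rim outer, floor corner, rim inner(lead-in top), plate y56 z0/6 [[263.0, 99.0], [321.0, 148.0], [319.0, 151.0], [301.0, 137.0], [716.0, 99.0], [605.0, 147.0], [610.0, 242.0], [270.0, 84.0]]
pack: body top corners, flange corner, ridge end, tongue [[312.0, 239.0], [656.0, 238.0], [317.0, 184.0], [392.0, 329.0], [695.0, 301.0], [644.0, 301.0]]
```

```bash
python3 -m creep '[[0,0.0023,0.0004,0,0,0,0],[0,0.0023,0.0004,-0.008,0,0,0],[0,0.0023,0.0004,-0.013,0,0,0],[0,0.0023,0.0004,-0.018,0,0,0],[0,0.0023,0.0004,-0.021,0,0,0],[0,0.0023,0.0004,-0.024,0,0,0],[0,0.0023,0.0004,-0.027,0,0,0],[0,0.0023,0.0004,-0.027,0,0,0]]' 60
```

```text
t: 11.45
eef_pos: [0.4363, 0.3967, 0.0434]
eef_rot: [-1.432, -2.796, 0.001]
ft_force: [-0.1, -0.4, -1.6]
finger_gap: 0.071
grasp_force: 59.9
```

```bash
python3 -m creep '[[0,0,0,-0.001,0,0,0],[0,0,0,-0.002,0,0,0],[0,0,0,-0.003,0,0,0],[0,0,0,-0.003,0,0,0]]' 60
```

```text
t: 11.85
eef_pos: [0.4365, 0.3969, 0.0421]
eef_rot: [1.432, 2.796, -0.0]
ft_force: [-2.0, -1.9, 4.5]
finger_gap: 0.072
grasp_force: 60.9
```

```bash
python3 -m creep '[[0.3,0,0,0,0,0,0],[0.3,0,0,0,0,0,0],[0.3,0,0,0,0,0,0],[0.3,0,0,0.03,0,0,0],[0.3,0,0,0.08,0,0,0],[0.3,0,0,0.14,0,0,0],[0.3,0,0,0.2,0,0,0],[0.3,0.05,-0.0075,0.2,0,0,0],[0,0.094,-0.0075,0.2,0,0,0],[0,0.094,-0.0075,0.2,0,0,0],[0,0.094,-0.0075,0.2,0,0,0],[0,0.094,-0.0075,0.2,0,0,0]]'; python3 - <<'E'
from h import *
o=snap("w6",(205,40,445,190),3.3);print(o["eef_pos"],o["ft_force"])
m=1e-3;v=[.4507,.408,.6255]
c3=dict(np.load("w3.npz"))
for a in np.arange(1.5,1.95,.1):
  print(round(a,2),[proj(c3,body(v,[[.070-.067*np.cos(a)+t*np.sin(a),0,.0395+.067*np.sin(a)+t*np.cos(a)]])).round(1)[0,0] for t in(-.005,.005)],"obs",np.array([427,468])/3.8+235-.4)
c=camera_info("wrist");pk=lambda P,z0:((proj(c,body(v,np.array(P)*m,z0))+.4-[205,40])*3.3).round().tolist()
print("pack seated: body corners, flange corner, ridge ends top, tongue",pk([[-30,36,24],[-30,-36,24],[-30,42,9],[-18,26,38],[-18,-26,38],[30,25,20],[30,-25,20]],.016))
E
```

```text
t: 13.05
eef_pos: [0.5103, 0.3913, 0.201]
eef_rot: [-1.43, -2.796, 0.001]
ft_force: [-0.2, -0.8, -0.6]
finger_gap: 0.001
grasp_force: 0.0
[0.51026304 0.39133081 0.20103495] [-0.2094196  -0.76446663 -0.61369703]
1.5 [np.float64(334.8), np.float64(345.6)] obs [346.96842105 357.75789474]
1.6 [np.float64(342.0), np.float64(352.8)] obs [346.96842105 357.75789474]
1.7 [np.float64(349.3), np.float64(359.8)] obs [346.96842105 357.75789474]
1.8 [np.float64(356.4), np.float64(366.5)] obs [346.96842105 357.75789474]
1.9 [np.float64(363.3), np.float64(372.8)] obs [346.96842105 357.75789474]
pack seated: body corners, flange corner, ridge ends top, tongue [[140.0, 198.0], [154.0, 438.0], [149.0, 180.0], [173.0, 232.0], [182.0, 414.0], [343.0, 237.0], [344.0, 402.0]]
```

View pics/w6c.png

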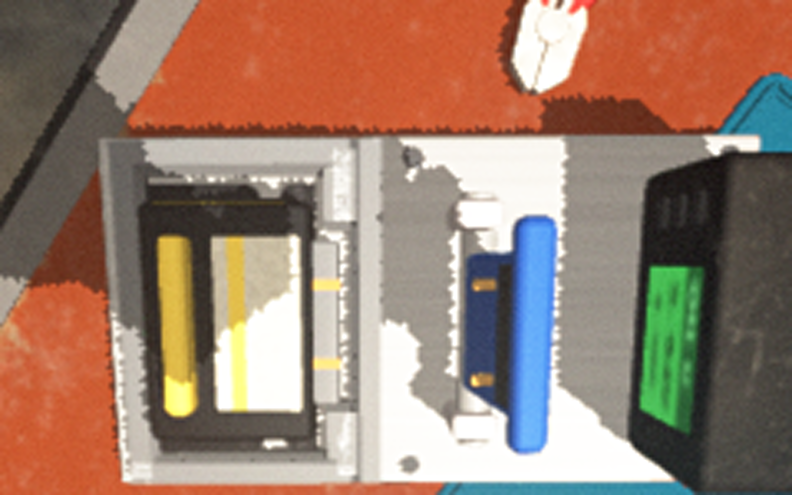

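```bash
python3 - <<'E'
from h import *
e=get_obs()["eef_pos"];v=[.4507,.408,.6255];print(e)
for p in [(104,0,160),(104,0,92),(91,0,92),(85,0,96),(74,0,97),(63.5,0,98),(53.5,0,95),(44,0,90),(35,0,83),(27,0,75),(17,0,60),(12,0,50),(11,0,45)]:
  print(p,((body(v,np.array([p])*1e-3)[0]-e)/.8).round(4))
E
```

```text
[0.51016845 0.3914171  0.20117883]
(104, 0, 160) [ 0.0311  0.0968 -0.044 ]
(104, 0, 92) [ 0.0311  0.0968 -0.129 ]
(91, 0, 92) [ 0.0179  0.0873 -0.129 ]
(85, 0, 96) [ 0.0118  0.0829 -0.124 ]
(74, 0, 97) [ 0.0007  0.0749 -0.1227]
(63.5, 0, 98) [-0.01    0.0672 -0.1215]
(53.5, 0, 95) [-0.0201  0.0599 -0.1252]
(44, 0, 90) [-0.0297  0.0529 -0.1315]
(35, 0, 83) [-0.0389  0.0463 -0.1402]
(27, 0, 75) [-0.047   0.0405 -0.1502]
(17, 0, 60) [-0.0571  0.0332 -0.169 ]
(12, 0, 50) [-0.0622  0.0295 -0.1815]
(11, 0, 45) [-0.0632  0.0288 -0.1877]
```

```bash
python3 -m creep '[[0,0.031,0.097,-0.02,0,0,0],[0,0.031,0.097,-0.044,0,0,0],[0,0.031,0.097,-0.07,0,0,0],[0,0.031,0.097,-0.11,0,0,0],[0,0.031,0.097,-0.129,0,0,0],[0,0.031,0.097,-0.129,0,0,0],[0,0.025,0.092,-0.129,0,0,0],[0,0.018,0.087,-0.129,0,0,0],[0,0.012,0.083,-0.124,0,0,0],[0,0.006,0.079,-0.123,0,0,0],[0,0.001,0.075,-0.123,0,0,0],[0,-0.005,0.071,-0.122,0,0,0],[0,-0.01,0.067,-0.122,0,0,0]]' 40
```

```text
t: 14.4
eef_pos: [0.5033, 0.4442, 0.1039]
eef_rot: [1.432, 2.796, 0.0]
ft_force: [0.4, 1.3, 2.1]
finger_gap: -0.005
grasp_force: 0.9
```

```bash
python3 -m creep '[[0,-0.005,-0.0035,-0.001,0,0,0],[0,-0.01,-0.007,-0.004,0,0,0],[0,-0.015,-0.011,-0.007,0,0,0],[0,-0.02,-0.014,-0.01,0,0,0],[0,-0.029,-0.021,-0.018,0,0,0],[0,-0.037,-0.0265,-0.028,0,0,0],[0,-0.042,-0.03,-0.037,0,0,0],[0,-0.047,-0.034,-0.047,0,0,0],[0,-0.05,-0.036,-0.053,0,0,0],[0,-0.052,-0.0375,-0.059,0,0,0],[0,-0.053,-0.038,-0.063,0,0,0],[0,-0.053,-0.038,-0.066,0,0,0],[0,-0.053,-0.038,-0.066,0,0,0]]'
```

```text
t: 15.7
eef_pos: [0.4609, 0.4137, 0.0515]
eef_rot: [1.432, 2.796, -0.002]
ft_force: [-2.3, -2.6, 7.8]
finger_gap: -0.0
grasp_force: 4.0
```

```bash
python3 -m creep '[[0,0,0,-0.0015,0,0,0],[0,0,0,-0.003,0,0,0],[0,0,0,-0.003,0,0,0]]'; python3 -m creep '[[0,0,0,0.03,0,0,0],[0,0,0,0.08,0,0,0],[0,0,0,0.14,0,0,0],[0,0.06,-0.03,0.18,0,0,0],[0,0.06,-0.03,0.18,0,0,0],[0,0.06,-0.03,0.18,0,0,0],[0,0.06,-0.03,0.18,0,0,0]]'; python3 - <<'E'
from h import *
o=snap("w7",(190,40,450,200),2.4);print(o["eef_pos"],o["ft_force"])
snap("s7",(170,140,470,290),2,"scene");a=cv2.imread("pics/w7c.png");b=cv2.imread("pics/s7c.png")[:210];w=max(a.shape[1],b.shape[1])
cv2.imwrite("pics/f7.png",np.vstack([np.pad(i,((0,0),(0,w-i.shape[1]),(0,0))) for i in(a,b)]))
E
```

```text
t: 16.0
eef_pos: [0.461, 0.4138, 0.051]
eef_rot: [1.432, 2.795, -0.002]
ft_force: [-4.7, -7.9, 24.3]
finger_gap: 0.003
grasp_force: 12.1
t: 16.7
eef_pos: [0.5079, 0.3898, 0.1912]
eef_rot: [-1.431, -2.795, 0.003]
ft_force: [-0.5, 1.3, -0.5]
finger_gap: 0.003
grasp_force: 0.0
[0.50793821 0.3898117  0.19117343] [-0.50977232  1.32909017 -0.48778612]
```

View pics/f7.png

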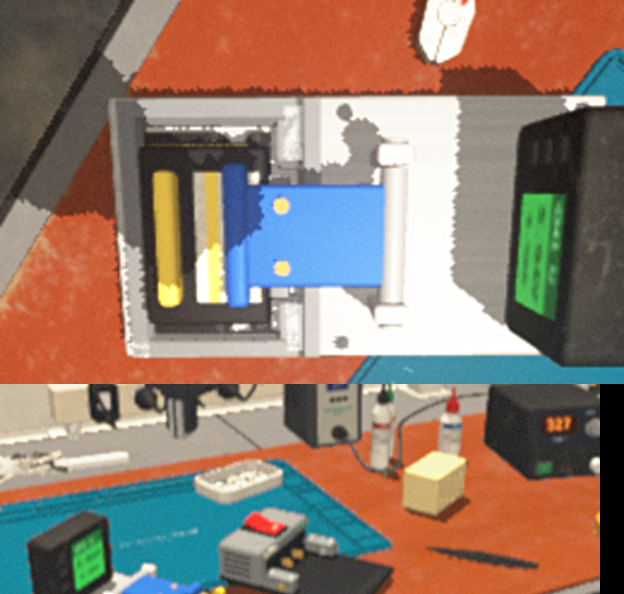

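The pictures show the bridge level over the seated pack, the rocker's far half standing up (off), and the cell block and tweezers where they were. I'm handing the job in.

```bash
python3 -c "from plant import close_job;print(close_job())"
```

```text
the job is handed in; nothing more can be done
None
```

The job is handed in at about 17 s of robot time: the dock is switched off, the pack is flat and seated in the cradle with its terminals towards the tester, the contact bridge is closed, and nothing else was moved; no verdict came back.

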